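Battery pack onto the charger rail

ROBOT

A 7-joint arm with a two-finger parallel gripper is mounted at the origin on the work surface. World frame = base frame: x ahead of the robot, y to its left, z up, the work surface at z = 0. Lengths are in m, angles in rad, forces in N, time in s.
With the tool pointing down it reaches from about 0.4 to 0.9 m from the base axis. Payload 5.5 kg.
Tool frame: the origin (TCP) lies midway between the tips of the shut fingers; the grasp point (between the pads) lies 19 mm behind it (manip.grip_depth is the distance from the TCP to the grasp point, in m); z points along the fingers, y is the line along which they close (so a half turn about z gives the same grasp; the last joint's range is limited). The gripper opens to 92 mm and grips with 3 to 60 N. Pads are 19 mm wide; open, the fingers measure 130 mm over their backs; the gripper's body (75 mm by 190 mm) begins 47 mm behind the grasp point.
Start: joints at [-1.074, 0.501, -0.427, 1.55, 0.221, 1.138, -0.21], TCP at [0.151, 0.632, 0.227] pointing down, gripper open.
Joint ranges: [-2.88, 2.88], [-0.31, 2.03], [-1.54, 1.56], [0.2, 2.42], [-1.41, 4.55], [0.19, 2.02], [-2.57, 2.57]. Speed limits (rad/s): [2.57, 2.57, 3.14, 3.14, 3.14, 3.14, 3.14].

INTERFACE

Orientations are given as a unit quaternion [x, y, z, w].
In Python, from bench import manip, effector, viewer gives the robot as it stands. Calls block until the motion is done:
- manip.move_pose(position, orientation): joint-space move of the TCP to a pose.
- manip.servo_line(position, ori=None, vel=0.15): straight line of the TCP; ori=None keeps the orientation; vel is the mean speed in m/s.
- manip.movej(angles): joint-space move.
- effector.open_jaws() and effector.close(f_grip=None): open the fingers fully, or close them until they stop; f_grip is the grip in N (None keeps the last).
- manip.sleep(seconds).
- manip.solve_ik(position, orientation): joint angles nearest the present ones, or None.
- viewer.get_image(name): name is "scene" or "top" or "wrist"; returns the picture (480x640x3 uint8, red, green, blue); there is no depth.
- viewer.get_calibration(name): a dict with "vfov" (degrees; the focal length in pixels is half the picture's height over the tangent of half this angle, whatever the lens; pixels are square), "cx", "cy" (the principal point, pixels), "dist_coeffs" ([k1, k2, p1, p2, k3] as OpenCV has them; the pictures are not rectified), "eye" and "attitude" of the camera in the world. Camera axes: x right, y down, z forward; pixel columns grow to the right and rows downward; lengths in m; the calibration is good to about 2 mm. A picture is of the moment at which its call begins: read the wrist's pose just before it. get_calibration takes no time and is no camera call; for the wrist camera it gives the pose at the moment of the call.
A pose or a line that the arm cannot do raises manip.PlanningError and nothing moves.
- manip.hand_in(): hands the job in; it is judged then, once.
Readings, each from a call of its own:
- manip.current_clock(): time.
- manip.current_q(): joint angles.
- manip.current_joint_velocities(): joint speeds.
- manip.current_tau(): joint torques, N m.
- manip.current_tool_pos(): TCP position.
- manip.current_tcp_rot(): TCP orientation.
- manip.current_force(): force on the tool from outside, world axes, zero at the start.
- manip.current_wrist_torque(): the same for the moment, N m.
- manip.current_finger_gap(): finger opening in m.
- manip.current_gripper_force(): force on a finger pad.
Only numpy, scipy, OpenCV 4.12 (cv2) and the standard library are available. Lean on these libraries where they do the work, as an engineer would, in place of code of your own. Each camera call takes 0.05 s, during which the arm holds its last target. There are 200 camera calls.

TASK

Put the cordless driver's battery pack on charge: lift it out of the holder, lay it down on the bench on its slotted face and let go of it, then take it again across its sides and slide it onto the charger's rail until it is fully home against the housing and the catch has snapped in. Leave it there and leave everything else on the bench where it is.

Things in the scene. Friction and masses are not known exactly. Their poses are not given: they have to be found in the camera images.
- pack_center (a point): Centre of the loose battery pack, a grey plastic block (black inside the slot), 0.25 to 0.47 kg. Axes: z along its 90 mm length, y along its 48 mm width, x along its 40 mm thickness. Slot in the -x face, pale label on the plain +x face. At the start it stands on end in the holder: z up, slot face roughly towards the robot's side. On the rail it lies with x straight up, slot underneath; its two ends are alike, either may lead.
- pack_slot (a point): Centre of the pack's slotted face, 20 mm from its centre; axes as pack_center. A T-shaped slot runs all 90 mm along z, open at both ends: gap 18 mm wide between two lips 6 mm thick, behind them a channel 29 mm wide, 6 to 13 mm deep. The ceiling (13 mm deep) has a notch 20 to 32 mm from the centre towards each end, for the catch, and flares 3 mm deeper over the last 8 mm at each end.
- seat (a point): Where the pack's centre is when home on the charger, 51 mm above the bench. Axes: x along the rail from its open end towards the housing (the way to slide on), z up. Home, the pack's leading end touches the housing (80 wide, 70 mm high, from 45 mm beyond here) and its underside is 31 mm above the bench with the slot's ceiling resting on the rail; on the rail it can rise 2 mm and shift 1 mm either side.
- mouth (a point): Tip of the rail's round nose at its open end, mid-height of the rail head, 41.5 mm above the bench, 43 mm before the seat; axes as the seat's. T-shaped rail: head 27 mm wide, 39 to 44 mm above the bench; web 14 mm wide; below it a pedestal 36 mm wide, up to 30 mm above the bench, on a foot plate 84 mm wide, 8 mm thick that reaches 22 mm before this point. The charger is fixed.
- latch (a joint): Sprung ball catch in the rail head, 26 mm beyond the seat, standing 3 mm proud of the head. Value: how far it is pressed down, m: 0 up (free, or snapped into the pack's notch), about 0.003 while the slot's ceiling rides on it. Its spring gives 9 N at first, 15 N at 3 mm. Pushing the pack over it takes about 7 to 15 N along the rail, 18 to 6 mm before home, and lifts the pack a little; then it snaps into the notch.
- holder: Fixed metal holder in which the pack stands: foot plate 110 x 100 x 5 mm and an open pocket, outside 56 (x) x 64 (y) mm, inside 46 x 54 mm, rim 47 mm above the bench, pocket floor 9 mm above it. Origin centre of the underside. At the start the pack's top end is 99 mm above the bench. The bench between holder and charger, ahead of the robot to 0.65 m, is free.
- multimeter: hand multimeter, 150 x 80 x 45 mm, lying; origin centre of its underside; a bystander
- screwdriver: hand screwdriver 170 mm long, lying; origin on its underside; a bystander
- foot_a: rubber appliance foot, 26 mm across, 20 mm high; origin centre of its underside; a bystander
- foot_b: rubber appliance foot like the other one; a bystander
- glue: glue bottle, 40 mm across, 110 mm high, standing; origin centre of its underside; a bystander
- cup: ceramic mug, 76 mm across, 85 mm high, standing; origin centre of its underside; a bystander
- plug: mains plug, about 65 x 48 x 22 mm, lying; origin centre of its underside; a bystander
Mind the look-alikes: they are no part of the job. What is shaped like the part that bears pack_center but pink or purple is not meant.

How it is judged:
By the outcome, as a careful person would: the job done as asked, in the order asked, and still so for the second after the job is handed in, with the robot touching nothing.
It also fails if it takes over 61 s, if anything falls off the work surface, if the arm or the gripper's body presses on something with over 40 N, if the wrist force passes 120 N, or if a joint passes its speed limit or range.

## Working session

There is one attempt and no reset: what is moved stays moved. The work goes in short steps, each a Python script; the robot and the scene stay as the last script left them, time stands still between calls to the robot, and variables do not carry over. Pictures are saved under pics/ and viewed, at most 10 in all, crops included, and the job is handed in when it is done.

```bash
mkdir -p pics; ls
python3 - <<'E'
from bench import manip, effector, viewer
import cv2
for n in("scene","top"):
    im=viewer.get_image(n); cv2.imwrite(f"pics/{n}0.png",im[:,:,::-1]); print(n,viewer.get_calibration(n))
print(viewer.get_calibration("wrist"),manip.current_tcp_rot(),manip.current_clock())
E
```

```text
pics
scene {'vfov': 50.04636407564786, 'cx': 332.73135534939945, 'cy': 238.278418605983, 'dist_coeffs': array([-0.13195928,  0.        ,  0.        ,  0.        ,  0.        ]), 'eye': array([ 1.04399015, -0.71883888,  1.16403836]), 'attitude': array([ 0.91208936,  0.2529912 , -0.08735619, -0.31057584])}
top {'vfov': 42.069190531535504, 'cx': 316.74182006703035, 'cy': 242.8693489298385, 'dist_coeffs': array([0.06888555, 0.        , 0.        , 0.        , 0.        ]), 'eye': array([0.37698233, 0.01968262, 1.64104863]), 'attitude': array([-0.69962931,  0.71117633, -0.05215516,  0.04502104])}
{'vfov': 71.76234989331697, 'cx': 323.3955015233354, 'cy': 244.72937238508857, 'dist_coeffs': array([0.01207951, 0.        , 0.        , 0.        , 0.        ]), 'eye': array([0.07784404, 0.65039905, 0.38382997]), 'attitude': array([0.77696669, 0.61392831, 0.08590434, 0.10970524])} [ 1.16601922e-01  9.93178359e-01 -8.53056237e-04 -1.09411857e-04] 0.1
```

View pics/top0.png

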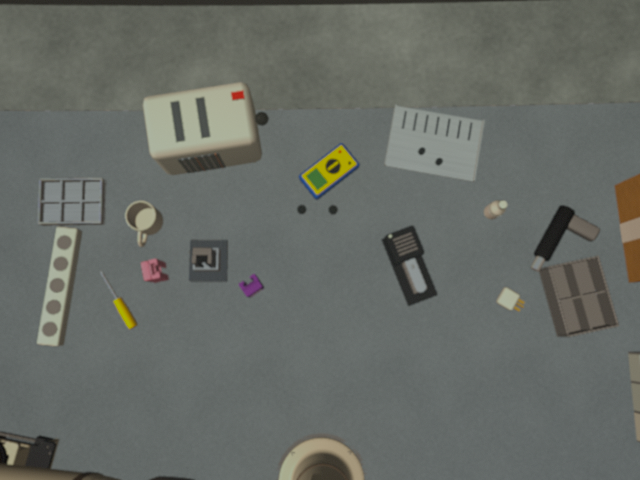

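View pics/scene0.png

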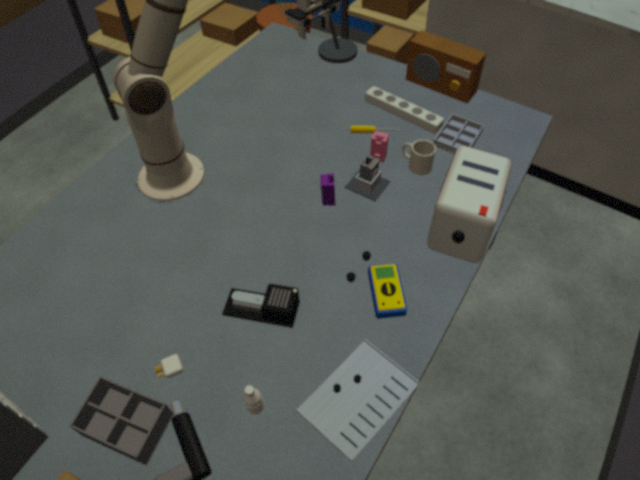

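The candidates in the top view are the grey block in the holder at (205,258), the pink one at (152,270) and the purple one at (251,286). I choose the grey one standing in the holder; in the scene view it is at (368,170). The charger is at (409,265), with its housing at the upper end and the rail opening towards the robot. Next I take close wrist views of both.

```bash
cat > h.py <<'E'
from bench import manip, effector, viewer
import numpy as np, cv2
from scipy.spatial.transform import Rotation as R
def K(c):
    f=240/np.tan(np.radians(c["vfov"])/2); return np.array([[f,0,c["cx"]],[0,f,c["cy"]],[0,0,1]])
def unproj(c,px,z):
    p=cv2.undistortPoints(np.array(px,float).reshape(-1,1,2),K(c),c["dist_coeffs"]).reshape(-1,2)
    d=R.from_quat(c["attitude"]).apply(np.c_[p,np.ones(len(p))]); e=c["eye"]
    return e+d*((z-e[2])/d[:,2])[:,None]
def proj(c,X):
    r=R.from_quat(c["attitude"]).inv(); X=np.asarray(X,float).reshape(-1,3)
    return cv2.projectPoints(r.apply(X-c["eye"]),np.zeros(3),np.zeros(3),K(c),c["dist_coeffs"])[0].reshape(-1,2)
def snap(n,name):
    c=viewer.get_calibration(n); im=viewer.get_image(n)[:,:,::-1].copy(); cv2.imwrite(f"pics/{name}.png",im)
    np.savez(f"pics/{name}.npz",**c); return c,im
def load(name): return dict((k,v if v.ndim else float(v)) for k,v in np.load(f"pics/{name}.npz").items())
def down(yaw): # tool z down, tool x at yaw
    c,s=np.cos(yaw),np.sin(yaw); return R.from_matrix(np.array([[c,s,0],[s,-c,0],[0,0,-1]]))
E
python3 - <<'E'
from h import *
c=viewer.get_calibration("top")
print(unproj(c,[[205,258],[413,275]],.05), unproj(c,[[191,240],[228,240],[228,281],[191,281],[384,236],[416,227],[436,293],[407,304]],.005))
w=viewer.get_calibration("wrist"); T=R.from_quat(manip.current_tcp_rot())
print("cam in tool",T.inv().apply(w["eye"]-manip.current_tool_pos()),(T.inv()*R.from_quat(w["attitude"])).as_matrix())
for p in([.55,.35,.35],[.6,-.1,.35]):
  for y in np.radians([0,90,180,-90]):
    print(p,y,manip.solve_ik(p,down(y).as_quat()))
E
```

```text
[[ 0.56253685  0.2878944   0.05      ]
 [ 0.51034668 -0.24275198  0.05      ]] [[ 0.61614791  0.33252185  0.005     ]
 [ 0.61463377  0.23544203  0.005     ]
 [ 0.50623182  0.23511564  0.005     ]
 [ 0.50793802  0.33130053  0.005     ]
 [ 0.61886771 -0.17739965  0.005     ]
 [ 0.64167299 -0.26302982  0.005     ]
 [ 0.46609334 -0.30830302  0.005     ]
 [ 0.43858639 -0.23153814  0.005     ]]
cam in tool [ 0.07501665  0.00109578 -0.15802009] [[ 1.93300006e-04 -9.61165956e-01 -2.75970953e-01]
 [ 9.99999853e-01  4.57910298e-05  5.40952579e-04]
 [-5.07308209e-04 -2.75971017e-01  9.61165824e-01]]
[0.55, 0.35, 0.35] 0.0 [-0.7667183   0.39231224  0.22366146  1.40443691 -0.08693354  1.35446951
 -2.11163971]
[0.55, 0.35, 0.35] 1.5707963267948966 [-0.51805231  0.39241142 -0.12652629  1.39436505  0.04939167  1.35789624
 -0.6454967 ]
[0.55, 0.35, 0.35] 3.141592653589793 [-0.35585458  0.4111263  -0.3588301   1.38781635  0.14376895  1.36827137
  0.8546777 ]
[0.55, 0.35, 0.35] -1.5707963267948966 [-0.17177722  0.45614528 -0.63806557  1.38067064  0.26988723  1.3920581
  2.33332259]
[0.6, -0.1, 0.35] 0.0 [-0.11808127  0.31034762  0.31064334  1.52321753 -0.09643656  1.32311672
 -1.36848842]
[0.6, -0.1, 0.35] 1.5707963267948966 [-0.11485444  0.31009702  0.30640138  1.52310117 -0.09508421  1.32306543
  0.20115291]
[0.6, -0.1, 0.35] 3.141592653589793 [-0.08294786  0.30788082  0.26457039  1.52194487 -0.08183864  1.32264667
  1.76065567]
[0.6, -0.1, 0.35] -1.5707963267948966 [-0.7374026   0.6332026   1.36048913  1.54198272 -0.62072138  1.47037373
 -2.49549721]
```

Run:
```python
from h import *
q=down(np.pi).as_quat()
manip.move_pose([.54,.28,.27],q); _,a=snap("wrist","w1")
manip.move_pose([.50,-.235,.27],q); _,b=snap("wrist","w2")
print(manip.current_clock())
```

```text
3.9833
```

View pics/w1.png

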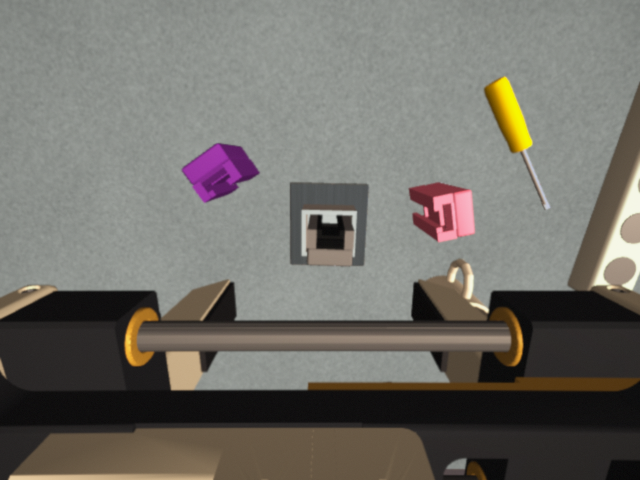

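View pics/w2.png

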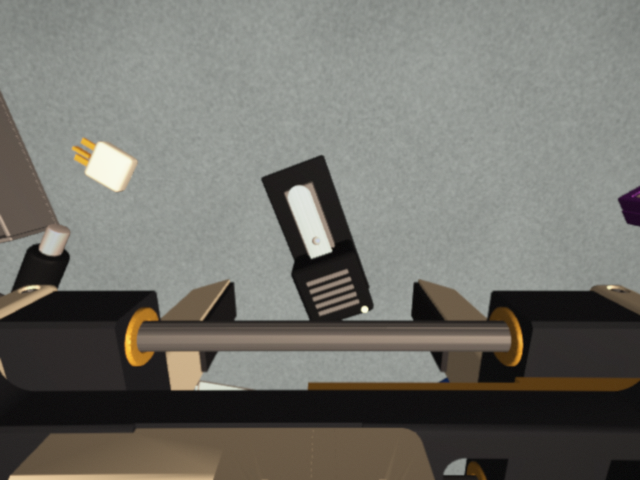

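w1 shows the grey pack in the holder at about (330,236), with its slot facing up in the image, towards the robot. The purple block (220,172) and the pink one (442,212) are the decoys. w2 shows the charger: rail nose near (298,187), catch (316,240), housing (332,285). I enlarge both to pick corners.

Run:
```python
import cv2,numpy as np
a=cv2.imread("pics/w1.png")[175:275,280:380]; b=cv2.imread("pics/w2.png")[150:330,255:385]
a=cv2.resize(a,None,fx=4,fy=4,interpolation=cv2.INTER_CUBIC)
b=cv2.resize(b,None,fx=3,fy=3,interpolation=cv2.INTER_CUBIC)
o=np.zeros((540,790,3),np.uint8); o[:400,:400]=a;o[:,400:790]=b
o=np.clip(o*1.6,0,255).astype(np.uint8)
cv2.imwrite("pics/crop1.png",o)
```

```text
(no output)
```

View pics/crop1.png

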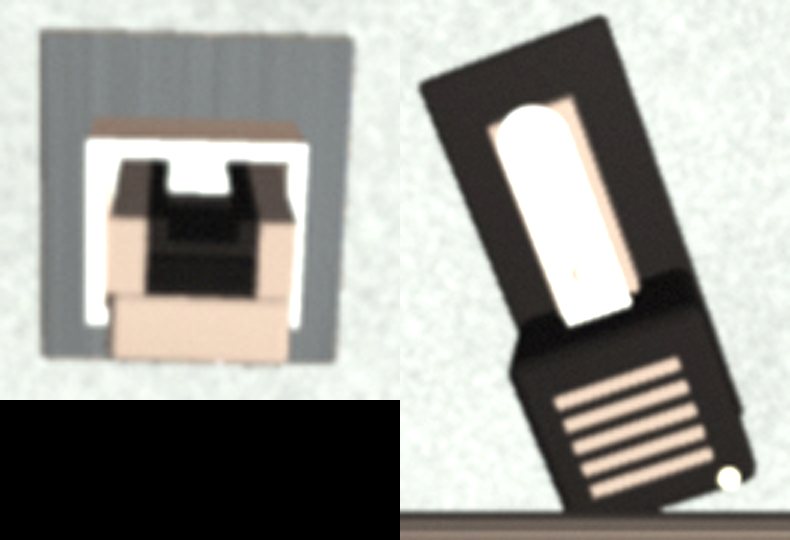

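Run:
```python
from h import *
np.set_printoptions(precision=4,suppress=True)
a=load("w1"); f=lambda P,s,o:(np.array(P,float)+.5)/s-.5+o
T=unproj(a,f([[112,216],[294,219],[289,362],[113,360]],4,[280,175]),.099)
print("packtop",T,np.linalg.norm(T-np.roll(T,-1,0),axis=1),T.mean(0))
F=unproj(a,f([[41,30],[352,37],[335,363],[42,357]],4,[280,175]),.005)
print("foot",F,np.linalg.norm(F-np.roll(F,-1,0),axis=1),F.mean(0))
for S in(T,F):
    e=[S[1]-S[0],S[2]-S[3]];print([np.degrees(np.arctan2(-v[0],v[1])) for v in e], np.degrees([np.arctan2(v[1],v[0]) for v in (S[3]-S[0],S[2]-S[1])]))
b=load("w2"); g=lambda P:f(np.array(P)-[400,0],3,[255,150])
L=unproj(b,g([[500,135],[570,328],[576,130],[632,302]]),.044)
N=unproj(b,g([[528,104],[575,273]]),[.0425,.047])
print("rail",L,"nose,catch",N)
for v in (L[1]-L[0],L[3]-L[2],N[1]-N[0]):print(np.degrees(np.arctan2(v[1],v[0])),np.linalg.norm(v))
P=unproj(b,g([[420,85],[605,15],[742,412]]),.008);print("plate",P)
for v in(P[0]-P[1],P[2]-P[1]):print(np.degrees(np.arctan2(v[1],v[0])),np.linalg.norm(v))
```

```text
packtop [[0.5418 0.267  0.099 ]
 [0.5425 0.3133 0.099 ]
 [0.5811 0.3131 0.099 ]
 [0.5806 0.2668 0.099 ]] [0.0463 0.0386 0.0462 0.0388] [0.5615 0.2901 0.099 ]
foot [[0.504  0.2409 0.005 ]
 [0.506  0.3388 0.005 ]
 [0.6147 0.3374 0.005 ]
 [0.6128 0.2385 0.005 ]] [0.0979 0.1088 0.0989 0.1088] [0.5594 0.2889 0.005 ]
[np.float64(-0.8565853605498379), np.float64(-0.583709061456597)] [-0.2284 -0.402 ]
[np.float64(-1.1503033549304205), np.float64(-1.136854976963264)] [-1.2922 -0.7723]
rail [[ 0.4764 -0.2728  0.044 ]
 [ 0.5546 -0.2465  0.044 ]
 [ 0.4745 -0.2436  0.044 ]
 [ 0.5435 -0.2214  0.044 ]] nose,catch [[ 0.4648 -0.262   0.0425]
 [ 0.5306 -0.2442  0.047 ]]
18.614522353806084 0.08246826852194034
17.81279326011448 0.07251715376481749
15.062378503062972 0.06829256831040131
plate [[ 0.4606 -0.3092  0.008 ]
 [ 0.4324 -0.2325  0.008 ]
 [ 0.6068 -0.1697  0.008 ]]
-69.79413035593915 0.0816728672139364
19.805483190524726 0.18539092140993874
```

```bash
cat >> h.py <<'E'
np.set_printoptions(precision=4,suppress=True)
PC=np.array([.5615,.290,.054]); PY=np.radians(-.6); RY=np.radians(19)
G=np.array([.006,0,.020])          # grasp point in pack frame
def Rpick(): return R.from_euler('z',PY)
def Rlay(yaw=RY): # pack x up, pack z = -(rail dir)
    z=-np.array([np.cos(yaw),np.sin(yaw),0]); x=np.array([0,0,1.]); return R.from_matrix(np.c_[x,np.cross(z,x),z])
def tool_in_pack(a):
    z=np.array([-np.sin(a),0,-np.cos(a)]); x=np.array([np.cos(a),0,-np.sin(a)]); return R.from_matrix(np.c_[x,np.cross(z,x),z])
def tcp(Rp,c,a,back=0):
    T=Rp*tool_in_pack(a); z=T.as_matrix()[:,2]; return np.asarray(c)+Rp.apply(G)+z*(.019-back), T.as_quat()
E
python3 - <<'E'
from h import *
c=viewer.get_calibration("top")
print("toaster foot",unproj(c,[[165,173],[262,160]],0),"top",unproj(c,[[147,97],[247,85],[258,150],[158,160]],.19))
for a in np.radians([15,25,30,35,45]):
  print(round(np.degrees(a)))
  for n,(p,q) in dict(pre=tcp(Rpick(),PC,a,.1),pick=tcp(Rpick(),PC,a),lift=tcp(Rpick(),PC+[0,0,.12],a),up=tcp(Rlay(),[.52,-.02,.16],a),lay=tcp(Rlay(),[.52,-.02,.021],a),lay0=tcp(Rlay(0),[.52,-.02,.021],a),lay2=tcp(Rlay(0),[.60,-.02,.021],a)).items():
    print(n,manip.solve_ik(p,q))
E
```

```text
toaster foot [[0.7992 0.4042 0.    ]
 [0.8319 0.145  0.    ]] top [[0.9372 0.4043 0.19  ]
 [0.9655 0.1653 0.19  ]
 [0.8039 0.1398 0.19  ]
 [0.7821 0.3765 0.19  ]]
15
pre [-1.0863  1.1505  1.3487  1.3953 -1.0574  1.6992 -1.3493]
pick [-1.1392  1.2858  1.3466  1.5131 -1.1905  1.6231 -1.2757]
lift [-1.1352  1.0871  1.3498  1.452  -1.0037  1.6886 -1.3559]
up None
lay None
lay0 None
lay2 None
25
pre [-0.943   1.2568  1.3477  1.1817 -1.1155  1.9224 -1.3816]
pick [-1.0344  1.3571  1.3462  1.3534 -1.1967  1.8248 -1.3034]
lift [-1.0253  1.1777  1.3486  1.3012 -1.0426  1.904  -1.36  ]
up None
lay None
lay0 None
lay2 None
30
pre [-0.8339  1.1969  1.1254  1.065  -0.9764  1.9177 -1.481 ]
pick [-0.9831  1.3939  1.3461  1.271  -1.2067  1.9213 -1.3198]
lift [-0.9731  1.2223  1.3482  1.2248 -1.0652  2.0055 -1.3665]
up None
lay None
lay0 None
lay2 None
35
pre [-0.7129  1.177   0.9029  0.9394 -0.85    1.9442 -1.5844]
pick [-0.8899  1.3022  1.1244  1.1847 -1.0418  1.8847 -1.4108]
lift [-0.8811  1.1459  1.1259  1.146  -0.929   1.9901 -1.4626]
up None
lay None
lay0 None
lay2 None
45
pre None
pick [-0.7396  1.3033  0.9023  1.0067 -0.9159  1.9832 -1.5279]
lift [-0.5729  1.0404  0.4582  0.9779 -0.559   1.9775 -1.7533]
up None
lay None
lay0 None
lay2 [ 0.7712  0.9252 -0.8678  2.4017  2.6716  0.8662  2.4717]
```

Run:
```python
from h import *
q0=np.array([-0.9831,1.3939,1.3461,1.271,-1.2067,1.9213,-1.3198])
for a in (30,35,40):
  for x in(.5,.56,.62):
    for y in(-.05,.02,.1):
      for yaw in range(-150,181,30):
        Q=[manip.solve_ik(*tcp(Rlay(np.radians(yaw)),[x,y,z],np.radians(a))) for z in(.021,.16)]
        if all(v is not None for v in Q): print(a,x,y,yaw,Q[0],abs(Q[0]-Q[1]).max().round(2),abs(Q[1]-q0).max().round(2))
```

```text
30 0.5 -0.05 -150 [-0.0172  1.1847 -0.2796  1.226   0.4865  1.8223  1.6638] 0.19 3.02
30 0.5 -0.05 -120 [-0.1921  1.0772 -0.2631  1.5023  0.7431  1.626   1.7926] 0.21 3.2
30 0.5 -0.05 -90 [-0.3246  0.9657 -0.2712  1.8496  1.0567  1.4053  1.7779] 0.25 3.26
30 0.5 -0.05 -60 [-0.4663  0.8875 -0.2006  2.2187  1.4881  1.2053  1.6075] 0.33 3.22
30 0.5 -0.05 60 [ 0.8312  0.8974 -0.1432  2.08   -1.2233  0.9869  1.3433] 0.31 2.43
30 0.5 -0.05 90 [ 0.6578  0.9871 -0.0877  1.7166 -0.7771  1.2794  1.155 ] 0.24 2.36
30 0.5 -0.05 120 [ 0.4968  1.1055 -0.118   1.3889 -0.4514  1.5653  1.1457] 0.21 2.41
30 0.5 -0.05 150 [ 0.3293  1.2027 -0.1856  1.1564 -0.1385  1.7913  1.2574] 0.2 2.55
30 0.5 -0.05 180 [ 0.1625  1.2368 -0.2652  1.0923  0.1968  1.8914  1.4506] 0.5 3.04
30 0.5 0.02 -150 [-0.0964  1.2063 -0.3035  1.18    0.428   1.858   1.5983] 0.19 2.95
30 0.5 0.02 -120 [-0.2694  1.1108 -0.2963  1.4242  0.6906  1.6951  1.754 ] 0.21 3.15
30 0.5 0.02 -90 [-0.3873  1.0038 -0.3315  1.7559  0.9982  1.4983  1.7702] 0.24 3.23
30 0.5 0.02 -60 [-0.5486  0.9041 -0.2546  2.1238  1.3606  1.2678  1.6664] 0.3 3.23
3
[... 18850 characters left out ...]
0.95    1.4987  2.0123] 0.19 3.45
40 0.62 0.1 -60 [-0.4309  0.8963 -0.3134  1.8179  1.2817  1.2019  2.0272] 0.22 3.55
40 0.62 0.1 -30 [-0.4491  0.7798 -0.2116  2.1683  1.8407  0.9399  1.8802] 0.37 3.57
40 0.62 0.1 0 [ 0.4314  1.0129 -0.8703  2.3604  2.5719  1.1488  2.349 ] 0.65 3.66
40 0.62 0.1 30 [ 0.6321  0.8784 -0.651   2.309   3.3975  0.5781  2.1763] 0.43 4.24
40 0.62 0.1 60 [ 0.7658  0.9246 -0.6355  2.0297 -1.2007  0.3959  1.007 ] 0.46 2.11
40 0.62 0.1 90 [ 0.3874  0.9329 -0.1941  1.6702 -0.8393  1.0085  0.8831] 0.23 2.07
40 0.62 0.1 120 [ 0.2616  1.0884 -0.1844  1.2808 -0.5023  1.3974  0.8999] 0.19 2.14
40 0.62 0.1 150 [ 0.1153  1.2449 -0.2261  0.9269 -0.2151  1.7412  1.0511] 0.17 2.32
```

```bash
python3 - <<'E'
from h import *
a=np.radians(35)
p,q=tcp(Rpick(),PC,a,.08)
print(manip.solve_ik(p+[0,0,.1],q))
manip.move_pose(p+[0,0,.1],q)
manip.servo_line(p,vel=.2)
p,q=tcp(Rpick(),PC,a); manip.servo_line(p,vel=.12)
effector.close(50); print(manip.current_finger_gap(),manip.current_gripper_force(),manip.current_force())
manip.servo_line(p+[0,0,.03],vel=.1)
manip.servo_line(p+[0,0,.1],vel=.15)
print(manip.current_finger_gap(),manip.current_gripper_force(),manip.current_force(),manip.current_q(),manip.current_clock())
snap("scene","s2")
E
python3 -c "
import cv2
cv2.imwrite('pics/s2c.png',cv2.resize(cv2.imread('pics/s2.png')[60:260,230:480],None,fx=3,fy=3))"
```

```text
[-0.6485  1.0135  0.6807  0.9253 -0.6517  1.9671 -1.6971]
0.04786193820336218 49.63719628751278 [-0.2721 -1.076  -0.0321]
0.0478118708740373 49.636351615190506 [-0.9512  0.7296 -3.7697] [-0.7276  0.9897  0.6787  1.1502 -0.6437  1.8013 -1.6409] 10.3167
```

View pics/s2c.png

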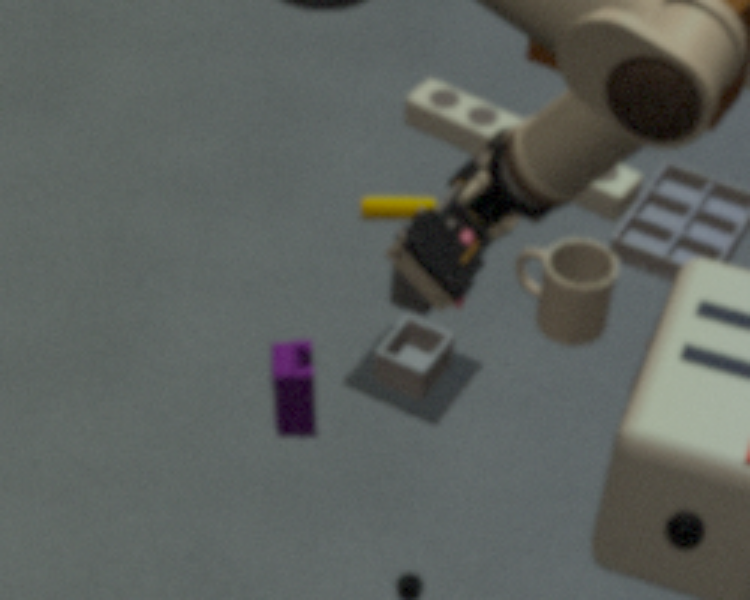

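The holder is empty at crop (413,345), and the gripper holds the grey pack above it. The purple block at (293,390) is undisturbed. Next I swing over, lay the pack down and release it.

Run:
```python
from h import *
a=np.radians(35); L=np.array([.54,.03,0]); Rl=Rlay(np.pi/2)
p0=manip.current_tool_pos()
for dz in(.09,.06,.03):
    try: manip.servo_line(p0+[-.02,-.03,dz],vel=.25); print("up",dz);break
    except manip.PlanningError as e: print(dz,e)
p,q=tcp(Rl,L+[0,0,.17],a); manip.move_pose(p,q); print(manip.current_clock(),manip.current_finger_gap(),manip.current_force())
p,q=tcp(Rl,L+[0,0,.035],a); manip.servo_line(p,vel=.2)
f0=manip.current_force()[2]
for z in np.arange(.030,.0165,-.0015):
    p,q=tcp(Rl,L+[0,0,z],a); manip.servo_line(p,vel=.04); f=manip.current_force()[2]
    if f-f0>4: break
print(z,f0,f,manip.current_tool_pos()-p)
effector.open_jaws(); manip.sleep(.2)
p,q=tcp(Rl,L+[0,0,z],a,.09); manip.servo_line(p,vel=.2)
print(manip.current_clock(),manip.current_force())
manip.move_pose([.54,.05,.25],down(np.pi).as_quat())
snap("wrist","w3"); print(manip.current_clock())
```

```text
up 0.09
13.2167 0.04801871723316908 [ 0.017   0.1714 -2.9611]
0.01949999999999999 -2.870493671451166 4.861093655011452 [ 0.0003 -0.0001  0.0013]
17.7333 [ 0.8606  0.8734 -0.1538]
18.725
```

View pics/w3.png

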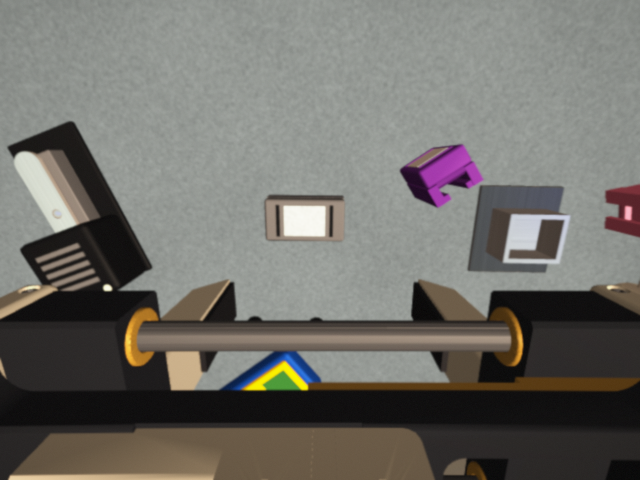

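The pack at (305,218) lies flat, label up, with nothing else disturbed. I take one closer view of the rail, measure it by segmentation and check the pack pose from w3.

Run:
```python
from h import *
manip.move_pose([.49,-.25,.17],down(np.pi+RY).as_quat()); c,im=snap("wrist","w4"); print(manip.current_clock())
g=cv2.cvtColor(im,cv2.COLOR_BGR2GRAY); px=proj(c,[[.50,-.25,.044]])[0].astype(int); print(px,g[px[1],px[0]])
x0,y0=max(px[0]-110,0),max(px[1]-110,0)
cr=im[y0:px[1]+110,x0:px[0]+110]; cr=cv2.resize(cr,None,fx=2.5,fy=2.5,interpolation=cv2.INTER_CUBIC)
a=cv2.resize(cv2.imread("pics/w3.png")[180:260,250:360],None,fx=2,fy=2,interpolation=cv2.INTER_CUBIC)
o=np.zeros((max(cr.shape[0],160),cr.shape[1]+220,3),np.uint8); o[:cr.shape[0],:cr.shape[1]]=cr; o[:160,cr.shape[1]:]=a
cv2.imwrite("pics/crop2.png",o); print(o.shape,x0,y0)
```

```text
19.975
[317 246] 229
(550, 770, 3) 207 136
```

View pics/crop2.png

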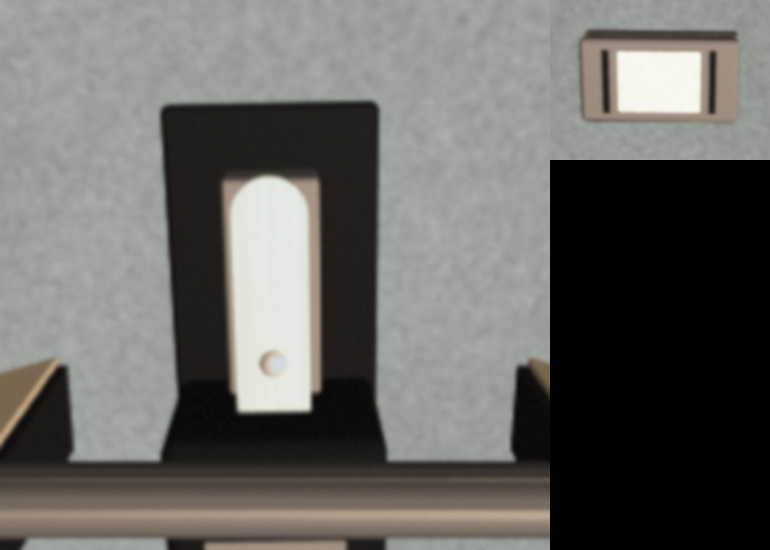

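Run:
```python
from h import *
c=load("w4"); g=cv2.cvtColor(cv2.imread("pics/w4.png"),cv2.COLOR_BGR2GRAY)
n,l,s,ce=cv2.connectedComponentsWithStats((g>195).astype(np.uint8)); m=l==l[246,317]; print(s[l[246,317]])
ys=np.arange(s[l[246,317]][1]+18,s[l[246,317]][1]+s[l[246,317]][3]-4)
def sub(y,x,sg): # subpixel crossing of 190
    r=g[y].astype(float); xs=range(x-3,x+4)
    for i in xs:
        if (r[i]-190)*(r[i+1]-190)<=0 and r[i]!=r[i+1]: return i+(190-r[i])/(r[i+1]-r[i])
Lp=[];Rp=[]
for y in ys:
    xx=np.where(m[y])[0]; a,b=sub(y,xx[0]-1,1),sub(y,xx[-1],1)
    if a is not None and b is not None: Lp.append([a,y]);Rp.append([b,y])
Lw,Rw=unproj(c,Lp,.044),unproj(c,Rp,.044)
C=(Lw+Rw)/2; print("width",np.linalg.norm(Lw-Rw,axis=1)[[0,20,-1]])
fl=lambda P:cv2.fitLine(P[:,:2].astype(np.float32),cv2.DIST_HUBER,0,.01,.01).ravel()
for P in(Lw,Rw,C):
    v=fl(P); v[:2]*=np.sign(v[0]); print(np.degrees(np.arctan2(v[1],v[0])),v[2:])
d=v[:2];o=v[2:]
yt=s[l[246,317]][1]; yb=yt+s[l[246,317]][3]
xt=np.where(m[yt])[0].mean(); xb=np.where(m[yb-2])[0].mean()
tip=unproj(c,[[xt,yt-.5]],.043)[0,:2]; end=unproj(c,[[xb,yb-.5]],.044)[0,:2]; cat=unproj(c,[[207+272.5/2.5,136+363/2.5]],.046)[0,:2]
for nme,p,off in(("tip",tip,-43),("end",end,45),("catch",cat,26)):
    t=(p-o)@d; print(nme,p,"seat est",o+d*(t-off/1000), "lat",(p-o)@[-d[1],d[0]])
w=load("w3"); u=np.array([[583,39],[738,41],[737,121],[582,120]],float); px=(u-[550,0]+.5)/2-.5+[250,180]
T=unproj(w,px,.040); print(T.mean(0),np.linalg.norm(T-np.roll(T,-1,0),axis=1)); e=T[1]-T[0]+T[2]-T[3]; print(np.degrees(np.arctan2(e[1],e[0])))
```

```text
[ 299  207   32   93 2671]
width [0.0274 0.0274 0.0262]
20.072662 [ 0.5244 -0.258 ]
19.967896 [ 0.5001 -0.2377]
19.996202 [ 0.5182 -0.2457]
tip [ 0.4669 -0.2643] seat est [ 0.5073 -0.2497] lat 6.939571304457812e-05
end [ 0.5488 -0.2343] seat est [ 0.5066 -0.2499] lat 0.0002017557525528773
catch [ 0.5308 -0.2409] seat est [ 0.5064 -0.25  ] lat 0.00022914602611075283
[0.5394 0.0305 0.04  ] [0.0857 0.0458 0.0886 0.0464]
89.36534887359115
```

```bash
cat >> h.py <<'E'
RY=np.radians(20.0); SEAT=np.array([.5068,-.2498,.051]); U=np.array([np.cos(RY),np.sin(RY),0]); V=np.array([-U[1],U[0],0])
PK=np.array([.5394,.0305,.020]); PKY=np.radians(89.4)
DZ=.004-.019 # tcp z relative to pack centre
E
python3 - <<'E'
from h import *
D=np.array([0,0,DZ]); q1=down(PKY).as_quat(); q2=down(RY).as_quat()
manip.move_pose(PK+[0,0,.10],q1); manip.servo_line(PK+D,vel=.15)
effector.close(50); print(manip.current_finger_gap(),manip.current_tool_pos()-PK-D,manip.current_force())
manip.servo_line(PK+D+[0,0,.10],vel=.15); print(manip.current_finger_gap(),manip.current_force())
S=SEAT-U*.110+[0,0,.001]+D
manip.move_pose(S+[0,0,.05],q2); manip.servo_line(S,vel=.12)
print(manip.current_clock(),manip.current_tool_pos()-S,manip.current_force(),manip.current_finger_gap())
snap("scene","s5"); snap("wrist","w5")
E
python3 -c "
import cv2,numpy as np
a=cv2.imread('pics/s5.png')[230:350,190:340];a=cv2.resize(a,(400,320),interpolation=2)
b=cv2.resize(cv2.imread('pics/w5.png'),(400,300))
o=np.zeros((320,800,3),np.uint8);o[:,:400]=a;o[:300,400:]=b;cv2.imwrite('pics/c5.png',o)"
```

```text
0.04769209882579745 [0.0002 0.     0.0001] [0.3947 0.7306 0.5476]
0.047769472979809866 [-0.5858  1.5157 -2.5544]
26.3 [0.0002 0.0001 0.    ] [ 0.9125  0.2836 -3.2878] 0.048016515406018576
```

View pics/c5.png

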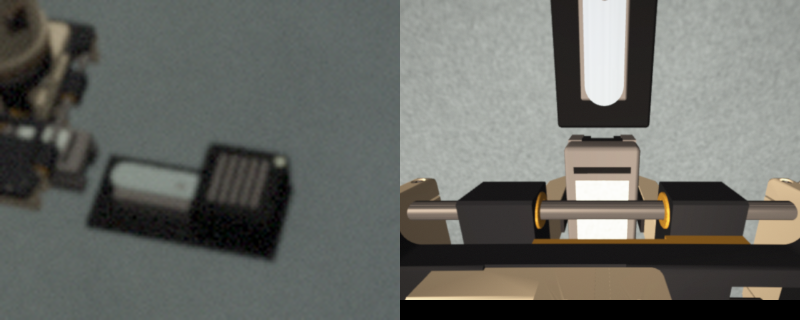

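The pack (around 602,185 in the right-hand view) is in line with the rail nose (603,95) and level with it. I now slide it on in steps, watching the force.

```bash
cat > slide.py <<'E'
from h import *
import sys
def slide(s_list,vel,lim,dz=.0008,lat=0.):
    D=np.array([0,0,DZ+dz])
    for s in s_list:
        manip.servo_line(SEAT+U*s+V*lat+D,vel=vel); f=manip.current_force(); fu=f@U
        e=(manip.current_tool_pos()-SEAT)@U
        print("%.1f act %.1f fu %.1f fv %.1f fz %.1f"%(s*1e3,e*1e3,fu,f@V,f[2]))
        if abs(fu)>lim or abs(f@V)>25 or abs(f[2])>35: print("stop"); return s
E
python3 - <<'E'
from slide import *
slide(np.arange(-.095,-.019,.0075),.06,18)
print(manip.current_clock(),manip.current_finger_gap(),manip.current_wrist_torque())
E
```

```text
-95.0 act -94.2 fu 0.4 fv 0.1 fz -2.8
-87.5 act -87.0 fu 0.2 fv 0.1 fz -2.8
-80.0 act -79.4 fu -0.2 fv -0.1 fz -4.0
-72.5 act -71.6 fu 1.0 fv -1.5 fz -3.1
-65.0 act -64.0 fu 1.1 fv -2.6 fz -3.7
-57.5 act -56.5 fu 1.9 fv -5.2 fz -5.2
-50.0 act -49.5 fu 2.1 fv -5.2 fz -5.7
-42.5 act -42.3 fu 0.8 fv -5.8 fz -4.7
-35.0 act -34.8 fu 0.0 fv -5.0 fz -5.2
-27.5 act -27.4 fu 0.1 fv -5.5 fz -5.4
-20.0 act -20.0 fu 0.8 fv -5.9 fz -5.0
29.55 0.04779843578740757 [-1.1956 -0.3856 -0.0865]
```

Run:
```python
from slide import *
slide(np.arange(-.017,.0091,.002),.04,28,lat=-.0005)
print(manip.current_clock(),manip.current_finger_gap(),manip.current_tool_pos()-SEAT)
```

```text
-17.0 act -17.3 fu -0.8 fv -4.4 fz -5.4
-15.0 act -15.4 fu -1.4 fv -5.5 fz -3.8
-13.0 act -14.1 fu -4.1 fv -4.3 fz 0.0
-11.0 act -12.1 fu -4.9 fv -1.9 fz 6.5
-9.0 act -9.3 fu -3.4 fv -1.6 fz 6.8
-7.0 act -6.1 fu -1.7 fv -2.0 fz 5.8
-5.0 act -3.0 fu 3.4 fv -2.6 fz 3.2
-3.0 act -1.7 fu 4.4 fv -3.7 fz 0.8
-1.0 act -0.9 fu 1.9 fv -4.4 fz 0.2
1.0 act -0.1 fu -1.4 fv -5.0 fz -1.1
3.0 act 0.9 fu -1.7 fv -5.8 fz -0.1
5.0 act 0.9 fu -6.6 fv -4.5 fz 1.7
7.0 act 1.0 fu -10.3 fv -1.9 fz 6.4
9.0 act 1.0 fu -15.7 fv -2.7 fz 11.6
33.05 0.04775178148758869 [ 0.0012 -0.0003 -0.0147]
```

```bash
python3 - <<'E'
from slide import *
slide([.004],.04,60,dz=0,lat=-.0007)
effector.open_jaws(); manip.sleep(.2); print(manip.current_force())
p=manip.current_tool_pos()
manip.servo_line(p+[0,0,.09],vel=.15)
manip.move_pose([.49,-.25,.20],down(np.pi+RY).as_quat()); snap("wrist","w6"); snap("top","t6"); print(manip.current_clock())
c=load("w6")
E
python3 -c "
import cv2,numpy as np
a=cv2.resize(cv2.imread('pics/w6.png')[130:330,220:420],(600,600),interpolation=2);cv2.imwrite('pics/c6.png',np.clip(a*1.4,0,255).astype('uint8'))"
```

```text
4.0 act 0.9 fu -6.1 fv -2.4 fz 8.0
[-0.3408 -0.219  -0.8841]
37.5917
```

View pics/c6.png

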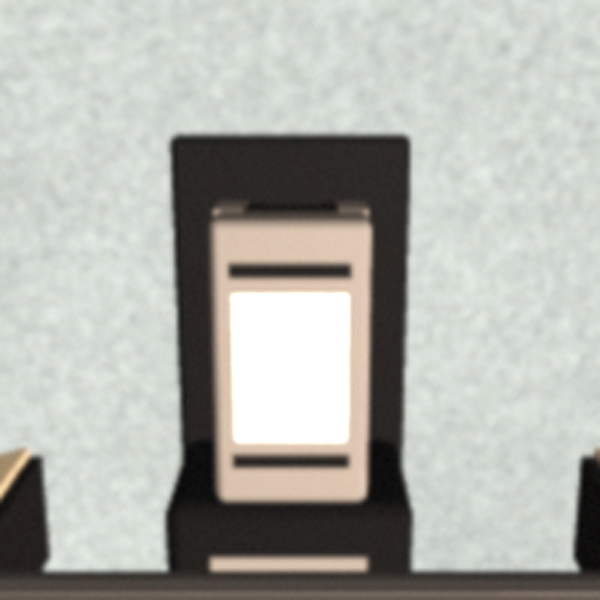

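The pack sits on the rail against the housing, with its leading edge at crop (292,500) and rear edge at (292,220). A quick numeric check of the pose and of the bystanders before handing in.

Run:
```python
from h import *
c=load("w6"); e=unproj(c,np.array([[292,220],[292,500]])/3-.33+[220,130],.071)
print([(x-SEAT)@U*1e3 for x in e],[(x-SEAT)@V*1e3 for x in e])
a=cv2.imread("pics/top0.png").astype(int);b=cv2.imread("pics/t6.png").astype(int)
m=(abs(a-b).max(2)>45).astype(np.uint8); n,l,s,ce=cv2.connectedComponentsWithStats(m)
print([list(x) for x in s[1:] if x[4]>12])
```

```text
[np.float64(-45.62695341993497), np.float64(42.55851664017756)] [np.float64(1.5797431621278386), np.float64(1.0781069452919634)]
[[np.int32(432), np.int32(230), np.int32(21), np.int32(39), np.int32(262)], [np.int32(420), np.int32(241), np.int32(68), np.int32(99), np.int32(1702)], [np.int32(197), np.int32(251), np.int32(19), np.int32(17), np.int32(227)], [np.int32(416), np.int32(257), np.int32(7), np.int32(9), np.int32(29)], [np.int32(405), np.int32(259), np.int32(21), np.int32(33), np.int32(252)], [np.int32(482), np.int32(263), np.int32(12), np.int32(38), np.int32(220)], [np.int32(390), np.int32(273), np.int32(16), np.int32(31), np.int32(140)], [np.int32(426), np.int32(340), np.int32(6), np.int32(11), np.int32(36)], [np.int32(405), np.int32(359), np.int32(24), np.int32(41), np.int32(363)], [np.int32(387), np.int32(400), np.int32(62), np.int32(35), np.int32(489)], [np.int32(416), np.int32(412), np.int32(5), np.int32(6), np.int32(20)], [np.int32(0), np.int32(435), np.int32(117), np.int32(45), np.int32(1797)], [np.int32(384), np.int32(435), np.int32(27), np.int32(26), np.int32(371)], [np.int32(349), np.int32(459), np.int32(73), np.int32(21), np.int32(541)], [np.int32(378), np.int32(466), np.int32(22), np.int32(14), np.int32(165)], [np.int32(152), np.int32(477), np.int32(39), np.int32(3), np.int32(86)]]
```

```bash
python3 -c "
from bench import manip
print(manip.hand_in())"
```

```text
the job is handed in; nothing more can be done
None
```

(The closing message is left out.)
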